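# Reload the capping press from the bottom of the crate stack

## Robot

A 6-joint arm with a two-finger parallel gripper is mounted at the origin on the work surface. World frame = base frame: x ahead of the robot, y to its left, z up, the work surface at z = 0. Lengths are in m, angles in rad, forces in N, time in s.
With the tool pointing down it reaches from about 0.35 to 0.85 m from the base axis. Payload 8.1 kg.
Tool frame: the origin (TCP) lies on the mounting face of the last link; the fingertips stand 186 mm ahead of it and the grasp point (between the pads) lies 167 mm ahead of it; z points along the fingers, y is the direction in which the jaws open and shut (so a half turn about z gives the same grasp; the last joint's range is limited). The gripper opens to 93 mm and grips with 3 to 60 N. Pads are 15 mm wide; open, the fingers measure 128 mm over their backs; the gripper's body (75 mm by 188 mm) begins 65 mm behind the grasp point.
Start: joints at [1.115, 0.13, 1.488, -0, 1.523, -0.085], TCP at [0.217, 0.559, 0.405] pointing down, gripper open.
Joint ranges: [-2.96, 2.96], [-0.89, 2.26], [0.02, 2.5], [-1.34, 4.48], [0, 2.73], [-2.66, 2.66]. Speed limits (rad/s): [2.39, 2.39, 2.79, 3.14, 3.14, 3.14].

## Interface

Orientations are given as a rotation vector (axis times angle).
In Python, from plant import robot, read_camera, spotter gives the robot as it stands.
- The arm moves only by the tool arm_command, never from a script. Its arguments are lists of equal length, an entry for each row: "xyz": the shift along the world's x, y, z in cm, a list of three; "turn": the turn, a rotation vector about the world's x, y, z in rad, a list of three. A call has 1 to 12 rows; each row shifts and turns the commanded pose from where the row before left it; what a row does not reach is not made up. A row lasts 1/8 s, in which the tool goes at most 62.5 mm and 10.7 degrees, less where a joint would pass 70% of its speed; a pose out of reach is approached as far as the arm can. A call is refused whole if a number of a shift passes 6.25 or a number of a turn 0.188, either way. A call with a gripper value outside its range is refused whole. "gripper" is the finger opening in cm, from 0 to 9.3, set as the call begins (left out, the last holds). The fingers move at their own pace and stop on an object; "force" is the grip in N (left out, the last holds). Time passes only in rows, so rows that do not move let the fingers close. It gives the time, the measured TCP pose, the force and the opening at its end, in the units of the state.
- robot.read_state(): the state, without advancing time (a new reading comes with each control period).
- read_camera(name): name is "scene" or "side" or "wrist"; returns a dict with "frame" (480x640x3 uint8, red, green, blue), "z_map" (480x640 float32, m along the optical axis (not along the pixel's ray), 0 where there is no reading), "fx", "fy", "cx", "cy" (pixels), "eye" and "orientation" of the camera in the world. Camera axes: x right, y down, z forward; pixel columns grow to the right and rows downward; lengths in m; the calibration is good to about 2 mm. A picture is of the moment at which its call begins.
- robot.close_job(): hands the job in, once; it reports no verdict.
Trained networks look in a picture, given as the dict that the camera call returned (one of the last four; its "shot" number tells which), for a name from the list of things; names that differ only in an ending like _2 or _b are one class to them, and where a whole thing is asked for, a point or a joint stands for the part that bears it (a point fixed in the world has none). Each returns a list of dicts, best first, with "confidence" (0 to 1); they miss things now and then, are a little off and sometimes report something else, mostly with a low value. They report only what shows in the picture. A call takes as long as a camera call. They do not tell look-alikes from the thing itself.
- spotter.masks_of(picture, query): "pixels" (480x640 bool, what is visible of it) and "centre" ([row, column] in pixels, amid what is visible of it).
The state is a dict: "t": time; "q": joint angles; "dq": joint speeds; "joint_torque": joint torques, N m; "tool_pos": TCP position; "orientation": TCP orientation; "force": force on the tool from outside, world axes, zero at the start; "wrist_torque": the same for the moment, N m; "opening": finger opening in m.
Only numpy, scipy, OpenCV 4.12 (cv2) and the standard library are available. Lean on these libraries where they do the work, as an engineer would, in place of code of your own. Each camera call takes 0.05 s, during which the arm holds its last target. There are 200 camera calls.

## Task

Load the crown-cap crate, which is the lowest of the stack on the slate coaster, fully down into the press's bay: take out any spent crate left in the bay and stand it on the middle of the wooden board, and set the upper crates aside (the rubber mat is free for that) to get at the cap crate. Once the cap crate is in the bay, push the press lever fully down and leave it there, and restack the other crates squarely on the middle of the coaster in their former order. Keep the crates upright and leave the bottle, the mallet-head cork and the extractor alone.

Things in the scene. Friction and masses are not known exactly. Their poses are not given: they have to be found in the camera images.
- capcrate_mid (a point): Cap crate: steel caps inside, lowest in the stack. Plywood, 130 (x) x 126 (y) x 60 mm, 6 mm floor and walls, open top; 12 mm thick handle board across the middle in the plane x=0, from wall to wall, flush with the rim: pinch it from above, along x. Free beside it 53 mm in x, 114 mm in y; contents lie under 25 mm. Point at the centre, 30 mm up. 0.35 to 0.6 kg. Crates stack rim to floor, 60 mm a level.
- empty_mid (a point): Spent crate with nothing in it, left over in the press's bay in some starts, absent in others: same crate as the cap crate; point at its centre, 30 mm up; 0.25 to 0.5 kg.
- lower_mid (a point): Stacked crate holding corks; the cork crate stands on the cap crate, the stopper crate on that and the marble crate, in some starts, on top. The same crate as the cap crate; point at its centre, 30 mm up; 0.25 to 0.5 kg.
- middle_mid (a point): Stacked crate holding white stoppers; the cork crate stands on the cap crate, the stopper crate on that and the marble crate, in some starts, on top. The same crate as the cap crate; point at its centre, 30 mm up; 0.25 to 0.5 kg.
- upper_mid (a point): Stacked crate holding green glass marbles; the cork crate stands on the cap crate, the stopper crate on that and the marble crate, in some starts, on top. The same crate as the cap crate; point at its centre, 30 mm up; 0.25 to 0.5 kg.
- bay (a point): Floor centre of the bay, an open-topped steel-walled pocket on the press's slate slab: 142 x 142 mm inside along its x and y; a crate goes in square to it, any way round, 6 to 8 mm free on each side, underside at this point. Walls 7 mm thick, 30 mm high. The lever stands 170 mm off along the bay's -y; its column, top 300 mm above the counter, is 130 mm farther along +x.
- lever (a joint): Press lever, hinged on the press head; 0 = fully raised (0.5 rad above level), grows as it is pushed down, 0.75 rad = bottom stop (0.25 rad below level). Needs about 4 N at the grip, stays where it is left.
- lever_grip (a point): Middle of the lever's wooden T-grip, a round bar 70 mm long plus round ends, 22 mm thick, lying along the press's y axis, 200 mm from the hinge on the robot's side; pushed down from above it goes from about 266 mm to about 121 mm above the counter.
- lever_hinge (a point): Point on the lever's hinge axis, 170 mm above the counter; the axis runs along this point's y (the press's y), and the lever reaches from here towards this point's -x.
- dock_top (a point): Centre of the top of the slate coaster, 150 (x) x 134 (y) x 8 mm, fixed, on which the stack stands; at the start the crates' axes run as its own.
- board_top (a point): Centre of the top of the pale wooden serving board, 160 x 134 x 14 mm with a round tab at one end, fixed: place for a spent crate.
- mat_top (a point): Centre of the top of the black ribbed rubber bar mat, 160 x 134 x 6 mm, fixed and clear at the start: room to set crates aside (they may be stacked there).
- bottle_mid (a point): Amber bottle, 62 mm wide, 210 mm tall, bystander; point half-way up.
- stopper_mid (a point): Mallet-head cork standing on its wooden head, 48 mm wide, 67 mm tall, bystander, absent in some starts; point 30 mm up.
- extractor_mid (a point): Chrome cork extractor lying flat, about 170 mm long, bystander; point at its middle.
Things that resemble listed ones, but are neither listed nor needed, are in the scene too. What is shaped like the part that bears lower_mid but purple is not meant.

How it is judged:
On the way, in this order (a step that is already met when the one before it is completed fails the run):
1. the cap crate is seated in the bay (horizontal distance between capcrate_mid and bay below 0.012 m and z of capcrate_mid in the frame of bay below 0.036 m and angle between capcrate_mid's own z axis and vertical below 0.06 rad), for 0.2 s.
2. after that, the lever is pushed down (value of joint lever above 0.65 rad), for 0.2 s.
At the end, for the whole second after the job is handed in: The cap crate sits level on the bay floor (within 12 mm), the lever is down past 0.65 rad, a spent crate stands on the board within 45 mm of its middle, and the other crates stand stacked level on the coaster in their former order, each within 20 mm and 0.2 rad of square with the coaster (all of step 1 and value of joint lever above 0.65 rad and horizontal distance between empty_mid and board_top below 0.045 m and z of empty_mid in the frame of board_top below 0.04 m and angle between each of empty_mid, lower_mid, middle_mid, upper_mid's own z axis and vertical below 0.06 rad and horizontal distance between each of lower_mid, middle_mid, upper_mid and dock_top below 0.02 m and (angle between the x axis of lower_mid and the x axis of dock_top, either way round below 0.2 rad or angle between the x axis of lower_mid and the y axis of dock_top, either way round below 0.2 rad) and height (world z) of each of lower_mid, middle_mid, upper_mid below 0.17 m and (angle between the x axis of middle_mid and the x axis of dock_top, either way round below 0.2 rad or angle between the x axis of middle_mid and the y axis of dock_top, either way round below 0.2 rad) and (angle between the x axis of upper_mid and the x axis of dock_top, either way round below 0.2 rad or angle between the x axis of upper_mid and the y axis of dock_top, either way round below 0.2 rad) and z of each of middle_mid, upper_mid in the frame of lower_mid above 0.05 m and z of upper_mid in the frame of middle_mid above 0.05 m); the robot touches nothing.
It fails at once if a crate is tipped over (angle between any of capcrate_mid, empty_mid, lower_mid, middle_mid, upper_mid's own z axis and vertical above 0.7 rad).
It fails at once if a bystander is knocked away or over (distance of any of bottle_mid, stopper_mid, extractor_mid from where it was at the start of the episode above 0.06 m or angle between any of bottle_mid, stopper_mid, extractor_mid's own z axis and vertical above 0.6 rad).
Of upper, empty, stopper only 1 to 2 are there at a start; the rules pass over those that are not, and their reading is None.
At some moment in a run one of lower, middle, upper may be knocked a few centimetres aside while the robot is not near it.
It also fails if it takes over 210 s, if anything falls off the work surface, if the arm or the gripper's body presses on something with over 40 N, if the wrist force passes 120 N, or if a joint passes its speed limit or range.

## Working session

There is one attempt and no reset: what is moved stays moved. The work goes in short steps, Python scripts to look and compute and a tool call to move; the robot and the scene stay as the last step left them, time stands still between calls to the robot, and variables do not carry over. Pictures are saved under pics/ and viewed, about 12 in all and at most 16, crops included, and the job is handed in when it is done.

Besides the shell and the picture viewer there is one more tool, called as a command line: name --argument value ..., lists and objects as JSON in quotes. arm_command: Moves the arm, as the interface text tells. Its arguments: {"type":"object","properties":{"xyz":{"type":"array","items":{"type":"array","items":{"type":"number"}}},"turn":{"type":"array","items":{"type":"array","items":{"type":"number"}}},"gripper":{"type":"number"},"force":{"type":"number"}},"required":["xyz","turn"]}

```bash
ls; mkdir -p pics
cat > h.py <<'E'
import numpy as np, cv2
from scipy.spatial.transform import Rotation as R
from plant import robot, read_camera, spotter
def rot(o):
    o=np.array(o,float)
    if o.shape==(3,3): return o
    return (R.from_rotvec(o) if o.size==3 else R.from_quat(o)).as_matrix()
def cloud(p):
    z=p["z_map"]; v,u=np.mgrid[:480,:640]
    c=np.stack([(u-p["cx"])/p["fx"]*z,(v-p["cy"])/p["fy"]*z,z],-1)
    w=c@rot(p["orientation"]).T+np.array(p["eye"]); w[z==0]=np.nan
    return w
def save(p,n): cv2.imwrite("pics/"+n+".png",p["frame"][...,::-1])
def st():
    s=robot.read_state(); print("t",round(s["t"],2),"pos",np.round(s["tool_pos"],4),"rv",np.round(s["orientation"],3),"F",np.round(s["force"],1),"op",round(s["opening"],4),"q",np.round(s["q"],2)); return s
E
python3 - <<'E'
from h import *
st()
for n in ("scene","side"):
    p=read_camera(n); save(p,n+"0"); np.savez("pics/"+n+"0.npz",w=cloud(p))
    print(n,p["eye"],p["orientation"],p["fx"])
    w=cloud(p)
    for q in ["capcrate_mid","empty_mid","lower_mid","middle_mid","upper_mid","lever","bottle_mid","stopper_mid","extractor_mid"]:
        for m in spotter.masks_of(p,q)[:3]:
            px=m["pixels"]; print(q,round(m["confidence"],2),np.round(m["centre"]),px.sum(),np.round(np.nanmedian(w[px],0),3))
E
```

```text
pics
t 0.0 pos [0.2173 0.559  0.4037] rv [-5.790e-01 -3.087e+00  3.000e-03] F [ 0.4 -1.3 -0.6] op 0.0931 q [ 1.11  0.13  1.49 -0.    1.52 -0.09]
scene [1.48402815 0.78591628 1.01942306] [-1.02929537 -2.23489984  1.25235633] 595.4797190411771
capcrate_mid 0.74 [290. 240.] 1111 [ 0.672 -0.235  0.039]
capcrate_mid 0.52 [343. 237.] 418 [ 0.794 -0.128  0.016]
lower_mid 0.94 [218. 308.] 1206 [ 0.237 -0.397  0.043]
lower_mid 0.83 [242. 195.] 353 [ 0.593 -0.542  0.04 ]
lower_mid 0.63 [274. 240.] 1057 [ 0.671 -0.234  0.099]
middle_mid 0.71 [252. 237.] 1306 [ 0.673 -0.235  0.16 ]
upper_mid 0.97 [224. 230.] 2523 [ 0.641 -0.292  0.231]
upper_mid 0.16 [378. 392.] 1999 [0.714 0.29  0.109]
lever 0.8 [218. 326.] 529 [ 0.477 -0.079  0.253]
bottle_mid 0.57 [380. 393.] 1993 [0.714 0.29  0.109]
extractor_mid 0.72 [344. 236.] 442 [ 0.794 -0.128  0.016]
side [ 0.27834994 -1.05101091  0.91262251] [-2.20824941  0.2048165  -0.12806783] 608.9604846296236
capcrate_mid 0.61 [378. 401.] 1771 [ 0.601 -0.355  0.037]
lower_mid 0.98 [354. 403.] 1896 [ 0.598 -0.356  0.098]
lower_mid 0.95 [436. 190.] 6876 [ 0.211 -0.401  0.035]
lower_mid 0.59 [452. 386.] 5223 [ 0.531 -0.504  0.036]
middle_mid 0.71 [212. 313.] 696 [ 0.482 -0.088  0.249]
middle_mid 0.66 [333. 412.] 2065 [ 0.601 -0.359  0.157]
upper_mid 0.85 [288. 420.] 5977 [ 0.627 -0.307  0.227]
lever 0.61 [216. 316.] 761 [ 0.488 -0.088  0.245]
bottle_mid 0.9 [178. 363.] 1495 [0.69  0.259 0.095]
stopper_mid 0.62 [334. 409.] 2292 [ 0.597 -0.359  0.157]
stopper_mid 0.32 [258. 333.] 11499 [ 0.542 -0.064  0.017]
```

View pics/scene0.png

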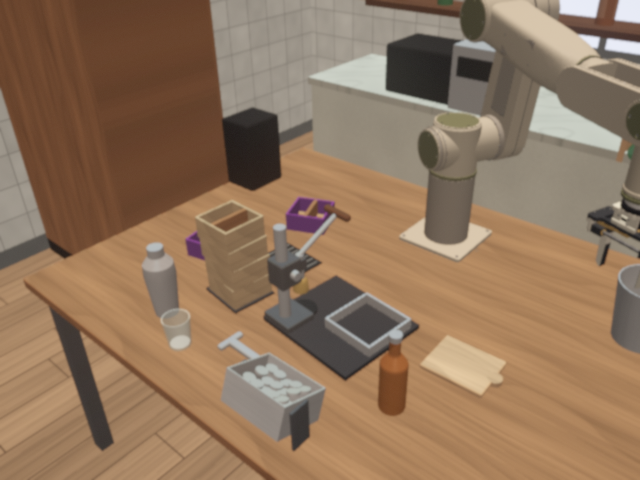

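View pics/side0.png

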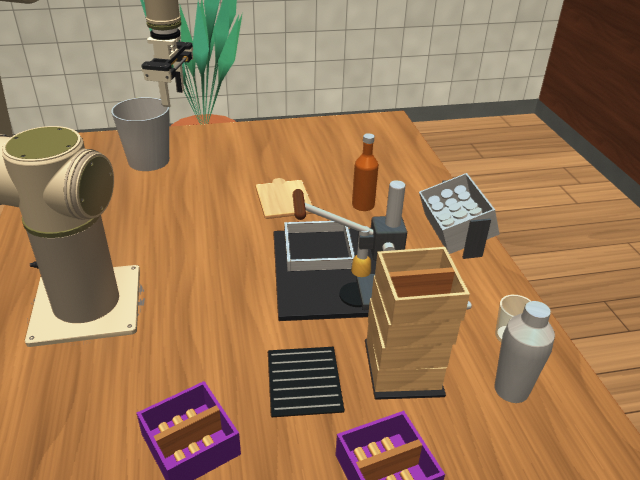

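The bay is empty, and the stack has four crates with marbles on top. Next I'll make an orthographic map from both clouds to measure poses.

Run:
```python
from h import *
W=[];C=[]
for n in ("scene0","side0"):
    w=np.load(f"pics/{n}.npz")["w"].reshape(-1,3); c=cv2.imread(f"pics/{n}.png").reshape(-1,3)
    W.append(w);C.append(c)
W=np.vstack(W);C=np.vstack(C)
ok=np.isfinite(W[:,0])&(W[:,0]>.2)&(W[:,0]<.95)&(W[:,1]>-.55)&(W[:,1]<.45)&(W[:,2]<.32)
W,C=W[ok],C[ok]; o=np.argsort(W[:,2]);W,C=W[o],C[o]
S=750
im=np.zeros((int(.75*S),int(1.0*S),3),np.uint8)
r=((.95-W[:,0])*S).astype(int).clip(0,im.shape[0]-1); c=((.45-W[:,1])*S).astype(int).clip(0,im.shape[1]-1)
for dr in (0,1):
  for dc in (0,1): im[(r+dr).clip(0,im.shape[0]-1),(c+dc).clip(0,im.shape[1]-1)]=C
cv2.imwrite("pics/ortho0.png",im)
def box(m,name):
    P=W[m]; 
    if len(P)<10: print(name,len(P));return
    print(name,len(P),[np.round(x,3) for x in cv2.minAreaRect(P[:,:2].astype(np.float32))],"z",np.round(np.percentile(P[:,2],[5,50,95]),4))
x,y,z=W.T
st_=(abs(x-.64)<.12)&(abs(y+.29)<.12)
for zz in (.248,.188,.128,.068): box(st_&(abs(z-zz)<.004),f"rim{zz}")
box(st_&(z>.005)&(z<.012)&(C.max(1)<90),"coaster")
dark=C.max(1)<80
box((abs(x-.45)<.1)&(abs(y+.32)<.11)&(z<.012)&dark,"mat")
box((abs(x-.55)<.15)&(abs(y+.02)<.17)&(z>.035)&(z<.06),"baywall")
box((abs(x-.55)<.17)&(abs(y+.05)<.2)&(z>.01)&(z<.022)&dark,"slab")
box((abs(x-.55)<.15)&(abs(y-.2)<.12)&(z>.009)&(z<.02),"board")
box((abs(x-.5)<.2)&(abs(y+.1)<.15)&(z>.2),"lever hi")
```

```text
rim0.248 1845 [array([ 0.63 , -0.299]), array([0.14 , 0.132]), np.float64(87.664)] z [0.2444 0.2468 0.2507]
rim0.188 476 [array([ 0.628, -0.297]), array([0.14 , 0.132]), np.float64(86.748)] z [0.1847 0.1883 0.1916]
rim0.128 478 [array([ 0.625, -0.292]), array([0.141, 0.132]), np.float64(85.329)] z [0.1246 0.1281 0.1317]
rim0.068 422 [array([ 0.624, -0.293]), array([0.139, 0.132]), np.float64(82.366)] z [0.0646 0.0682 0.0717]
coaster 493 [array([ 0.625, -0.296]), array([0.155, 0.136]), np.float64(82.206)] z [0.0053 0.0072 0.0102]
mat 3818 [array([ 0.458, -0.296]), array([0.164, 0.194]), np.float64(84.394)] z [0.0017 0.0047 0.0077]
baywall 1869 [array([0.566, 0.001]), array([0.297, 0.24 ]), np.float64(89.723)] z [0.0354 0.0405 0.049 ]
slab 9905 [array([ 0.544, -0.043]), array([0.391, 0.319]), np.float64(89.151)] z [0.0113 0.0151 0.02  ]
board 4841 [array([0.554, 0.2  ]), array([0.24 , 0.293]), np.float64(89.99)] z [0.0107 0.0149 0.019 ]
lever hi 5252 [array([ 0.573, -0.149]), array([0.2  , 0.284]), np.float64(79.965)] z [0.2034 0.2333 0.2911]
```

View pics/ortho0.png

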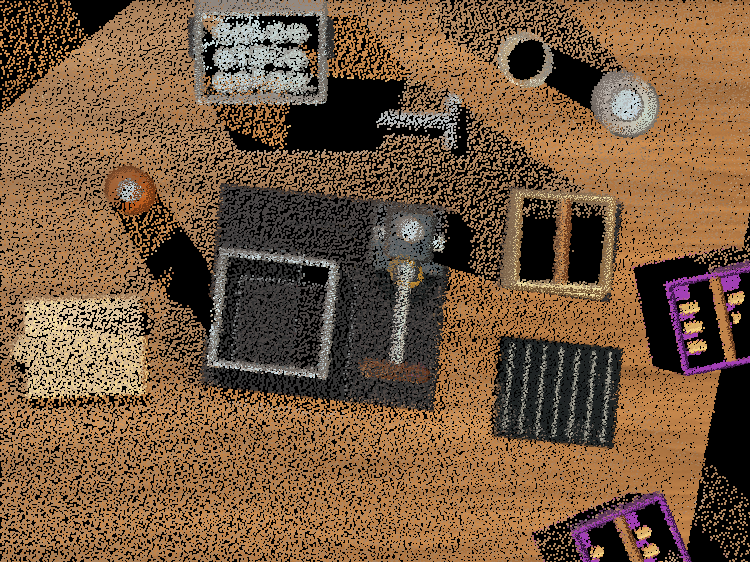

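The map shows the bay at about (0.531, 0.085), yawed about -6°, and empty. The stack is at (0.627, -0.296), the mat at about (0.425, -0.292), and the lever grip at (0.457, -0.077). I'm moving above the stack now.

arm_command --xyz '[[0, 0, 5], [0, 0, 5], [0, 0, 5], [2.6, -5.4, 0], [2.6, -5.4, 0], [2.6, -5.4, 0], [2.6, -5.4, 0], [2.6, -5.4, 0], [2.6, -5.4, 0], [2.6, -5.4, 0], [2.6, -5.4, 0], [2.6, -5.4, 0]]' --turn '[[0, 0, 0], [0, 0, 0], [0, 0, 0], [0, 0, 0.02], [0, 0, 0.02], [0, 0, 0.02], [0, 0, 0.02], [0, 0, 0.02], [0, 0, 0.02], [0, 0, 0.02], [0, 0, 0.02], [0, 0, 0.02]]' --gripper 6

```text
t: 2.5
tool_pos: [0.4517, 0.0713, 0.5551]
orientation: [0.298, 3.126, 0.0]
force: [0.7, -0.1, -0.3]
opening: 0.0602
```

arm_command --xyz '[[2.6, -5.4, 0], [2.6, -5.4, 0], [2.6, -5.4, 0], [2.6, -5.4, 0], [2.6, -5.4, 0], [2.6, -5.4, 0], [2.4, -4.8, 0], [0, 0, 0], [0, 0, 0]]' --turn '[[0, 0, 0.02], [0, 0, 0.02], [0, 0, 0.02], [0, 0, 0.02], [0, 0, 0.02], [0, 0, 0.02], [0, 0, 0], [0, 0, 0], [0, 0, 0]]'

```text
t: 3.62
tool_pos: [0.6315, -0.2987, 0.5543]
orientation: [-0.112, -3.139, -0.001]
force: [0.7, 0.8, -0.1]
opening: 0.0601
```

```bash
cat >> h.py <<'E'
def crate(w,c,z0,tol=.006,rad=.095,clip=True):
    """rim fit near c at height z0: center, x-axis yaw (handle normal) deg-> min area rect"""
    P=w.reshape(-1,3); m=(abs(P[:,2]-z0)<tol)&(abs(P[:,0]-c[0])<rad)&(abs(P[:,1]-c[1])<rad); P=P[m]
    if len(P)<50: print("few",len(P)); return
    ct,sz,a=cv2.minAreaRect(P[:,:2].astype(np.float32))
    a=(a+45)%90-45
    print("z",z0,"n",len(P),"ct",np.round(ct,4),"sz",np.round(sz,4),"yaw",round(a,1),"zmed",np.round(np.median(P[:,2]),4)); return ct,a
def jaw(s):
    r=R.from_rotvec(s["orientation"]).as_matrix(); print("jaw yaw",round(np.degrees(np.arctan2(r[1,1],r[0,1])),2),"axis z",np.round(r[:,2],3))
E
python3 - <<'E'
from h import *
s=st(); jaw(s)
p=read_camera("wrist"); save(p,"w1"); w=cloud(p); print(p["eye"])
crate(w,(.63,-.298),.248)
q=read_camera("side"); wq=cloud(q)
for z in (.248,.188,.128,.068): crate(wq,(.628,-.297),z,.004)
for n in("lower_mid","middle_mid","upper_mid","capcrate_mid","stopper_mid"):
    for m in spotter.masks_of(p,n)[:2]: print(n,round(m["confidence"],2),np.round(m["centre"]),np.round(np.nanmedian(w[m["pixels"]],0),3))
E
```

```text
t 3.62 pos [ 0.6315 -0.2987  0.5543] rv [-1.120e-01 -3.139e+00 -1.000e-03] F [ 0.7  0.8 -0.1] op 0.0601 q [-0.52  0.41  0.89  0.    1.84 -2.01]
jaw yaw 85.93 axis z [-0.001  0.001 -1.   ]
[ 0.56186327 -0.29362631  0.53417882]
z 0.248 n 5474 ct [ 0.6293 -0.2981] sz [0.1304 0.1265] yaw -3.0 zmed 0.2478
z 0.248 n 1244 ct [ 0.6289 -0.299 ] sz [0.1361 0.1275] yaw -3.1 zmed 0.2466
z 0.188 n 309 ct [ 0.5947 -0.3281] sz [0.0897 0.182 ] yaw 40.7 zmed 0.1882
z 0.128 n 304 ct [ 0.5901 -0.3227] sz [0.0951 0.1839] yaw 39.2 zmed 0.1277
z 0.068 n 257 ct [ 0.5889 -0.3245] sz [0.0888 0.176 ] yaw 39.6 zmed 0.0681
lower_mid 0.8 [135. 165.] [ 0.519 -0.51   0.029]
lower_mid 0.72 [153. 314.] [ 0.562 -0.299  0.128]
middle_mid 0.72 [158. 298.] [ 0.564 -0.316  0.188]
middle_mid 0.54 [217. 317.] [ 0.629 -0.298  0.207]
upper_mid 0.82 [219. 316.] [ 0.629 -0.298  0.207]
upper_mid 0.61 [132. 529.] [ 0.555 -0.065  0.017]
stopper_mid 0.65 [154. 313.] [ 0.562 -0.301  0.128]
stopper_mid 0.61 [131. 531.] [ 0.555 -0.066  0.017]
```

View pics/w1.png

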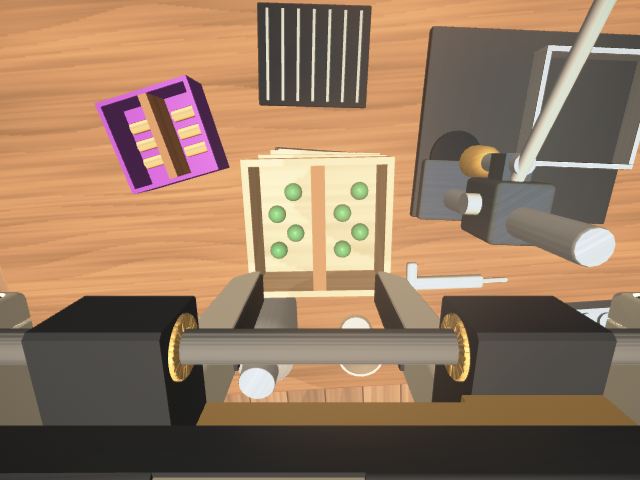

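The wrist view shows green marbles on top, with the handle along column 318. The rim fit gives (0.629, -0.298) and yaw -3°. I'll descend and grip.

arm_command --xyz '[[-0.2, 0.05, -4], [0, 0, -4], [0, 0, -3], [0, 0, -2.4], [0, 0, -1.5]]' --turn '[[0, 0, 0.02], [0, 0, 0], [0, 0, 0], [0, 0, 0], [0, 0, 0]]' --gripper 6

```text
t: 4.6
tool_pos: [0.6291, -0.2978, 0.4045]
orientation: [-0.079, -3.139, -0.001]
force: [0.5, -0.0, -0.3]
opening: 0.0601
```

arm_command --xyz '[[0, 0, 0], [0, 0, 0], [0, 0, 0], [0, 0, 0], [0, 0, 0], [0, 0, 0], [0, 0, 1], [0, 0, 2], [0, 0, 3], [0, 0, 3]]' --turn '[[0, 0, 0], [0, 0, 0], [0, 0, 0], [0, 0, 0], [0, 0, 0], [0, 0, 0], [0, 0, 0], [0, 0, 0], [0, 0, 0], [0, 0, 0]]' --gripper 0.5 --force 30

```text
t: 5.85
tool_pos: [0.6293, -0.2982, 0.498]
orientation: [0.08, 3.14, -0.001]
force: [0.4, -0.2, -2.8]
opening: 0.0119
```

Run:
```python
from h import *
s=st(); jaw(s)
q=read_camera("side"); wq=cloud(q); P=wq.reshape(-1,3)
im=q["frame"].reshape(-1,3).max(1)
m=(abs(P[:,2]-.006)<.005)&(im<70)&(P[:,0]>.33)&(P[:,0]<.52)&(P[:,1]<-.2)&(P[:,1]>-.39)
print(m.sum())
img=np.zeros((300,300),np.uint8); ij=((P[m][:,:2]-[.3,-.45])*1000).astype(int); img[ij[:,0],ij[:,1]]=255
img=cv2.morphologyEx(cv2.dilate(img,np.ones((5,5))),cv2.MORPH_OPEN,np.ones((25,25)))
c=max(cv2.findContours(img,0,2)[0],key=cv2.contourArea); r=cv2.minAreaRect(c); print("mat x,y",.3+r[0][1]/1000,-.45+r[0][0]/1000,r)
m=(abs(P[:,2]-.248)<.06)&(abs(P[:,0]-.629)<.1)&(abs(P[:,1]+.298)<.1)
print("tops",np.histogram(P[m][:,2],12,(.19,.31)))
# bay wall top from scene (fresh)
q=read_camera("scene");P=cloud(q).reshape(-1,3)
m=(abs(P[:,0]-.531)<.1)&(abs(P[:,1]-.085)<.1); h,e=np.histogram(P[m][:,2],40,(0,.06)); print("bay z hist",dict(zip(np.round(e[:-1],4),h)))
crate(P,(.531,.085),.0435,.0035,.1)
```

```text
t 5.85 pos [ 0.6293 -0.2982  0.498 ] rv [ 8.00e-02  3.14e+00 -1.00e-03] F [ 0.4 -0.2 -2.8] op 0.0119 q [-0.52  0.38  1.02  0.    1.73 -2.04]
jaw yaw 87.09 axis z [ 0.001 -0.    -1.   ]
3496Traceback (most recent call last):
  File "<stdin>", line 9, in <module>
ValueError: max() iterable argument is empty
```

arm_command --xyz '[[-3, 0.1, 0], [-5.5, 0.1, 0], [-5.5, 0.1, 0], [-4, 0.1, -3], [-2.1, 0.1, -5.5], [0, 0, -5.5], [0, 0, -5.5], [0, 0, -4], [0, 0, -2.5], [0, 0, -1], [0, 0, -0.3], [0, 0, 0]]' --turn '[[0, 0, 0], [0, 0, 0], [0, 0, 0], [0, 0, 0], [0, 0, 0], [0, 0, 0], [0, 0, 0], [0, 0, 0], [0, 0, 0], [0, 0, 0], [0, 0, 0], [0, 0, 0]]'

```text
t: 7.4
tool_pos: [0.429, -0.2938, 0.2243]
orientation: [0.08, 3.139, -0.002]
force: [-0.4, -1.0, -4.0]
opening: 0.0119
```

Run:
```python
from h import *
s=st(); jaw(s)
q=read_camera("scene");save(q,"s2");P=cloud(q).reshape(-1,3)
m=(abs(P[:,0]-.531)<.1)&(abs(P[:,1]-.085)<.1); h,e=np.histogram(P[m][:,2],30,(0.006,.051)); print("bay z hist",dict(zip([round(float(x),4) for x in e[:-1]],h.tolist())))
crate(P,(.531,.085),.0435,.0035,.1)
```

```text
t 7.4 pos [ 0.429  -0.2938  0.2243] rv [ 8.000e-02  3.139e+00 -2.000e-03] F [-0.4 -1.  -4. ] op 0.0119 q [-0.7   0.08  1.89 -0.    1.17 -2.22]
jaw yaw 87.09 axis z [ 0.002 -0.002 -1.   ]
bay z hist {0.006: 24, 0.0075: 16, 0.009: 18, 0.0105: 38, 0.012: 128, 0.0135: 296, 0.015: 523, 0.0165: 533, 0.018: 432, 0.0195: 203, 0.021: 93, 0.0225: 79, 0.024: 66, 0.0255: 67, 0.027: 65, 0.0285: 67, 0.03: 62, 0.0315: 63, 0.033: 75, 0.0345: 56, 0.036: 71, 0.0375: 71, 0.039: 67, 0.0405: 79, 0.042: 92, 0.0435: 109, 0.045: 149, 0.0465: 129, 0.048: 72, 0.0495: 34}
z 0.0435 n 496 ct [0.5328 0.0871] sz [0.1613 0.1623] yaw -6.1 zmed 0.0442
```

arm_command --xyz '[[0, 0, -0.15], [0, 0, 0], [0, 0, 0], [0, 0, 0], [0, 0, 3], [0, 0, 5.5], [0, 0, 6], [0, 0, 6], [2, 0, 5.5], [5, -0.1, 1], [5.5, -0.1, 0], [5, -0.1, 0]]' --turn '[[0, 0, 0], [0, 0, 0], [0, 0, 0], [0, 0, 0], [0, 0, 0], [0, 0, 0], [0, 0, 0], [0, 0, 0], [0, 0, 0], [0, 0, 0], [0, 0, 0], [0, 0, 0]]' --gripper 6

```text
t: 8.95
tool_pos: [0.6051, -0.2961, 0.4916]
orientation: [0.08, 3.14, -0.001]
force: [-0.3, -0.3, 0.4]
opening: 0.0597
```

arm_command --xyz '[[2, 0, 0], [0, 0, 0], [0, 0, 0]]' --turn '[[0, 0, -0.02], [0, 0, 0], [0, 0, 0]]'

```text
t: 9.32
tool_pos: [0.6229, -0.2964, 0.4912]
orientation: [-0.111, -3.139, 0.0]
force: [0.1, -0.2, 0.9]
opening: 0.0602
```

```bash
cat > look.py <<'E'
import sys
from h import *
x,y,z=map(float,sys.argv[1:4])
s=st(); jaw(s)
p=read_camera("wrist"); save(p,sys.argv[4]); w=cloud(p)
if len(sys.argv)>5:
    a,b,c=map(float,sys.argv[5:8]); crate(w,(a,b),c,.005,.095)
r=crate(w,(x,y),z,.006,.085)
if r:
    r2=R.from_rotvec(s["orientation"]).as_matrix(); j=np.degrees(np.arctan2(r2[1,1],r2[0,1]))
    d=(r[1]-j+45)%90-45
    print("move cm",np.round((np.array(r[0])-s["tool_pos"][:2])*100,2),"dz",round((z-.0+.1565-s["tool_pos"][2])*100,2),"turn",round(np.radians(d),3))
E
python3 look.py .627 -.297 .188 w2 .429 -.294 .066
```

```text
t 9.32 pos [ 0.6229 -0.2964  0.4912] rv [-0.111 -3.139  0.   ] F [ 0.1 -0.2  0.9] op 0.0602 q [-0.52  0.36  1.06 -0.    1.72 -2.02]
jaw yaw 85.95 axis z [-0.  0. -1.]
z 0.066 n 2845 ct [ 0.4435 -0.2945] sz [0.1303 0.0978] yaw -3.0 zmed 0.0658
z 0.188 n 5308 ct [ 0.6268 -0.2946] sz [0.1305 0.1259] yaw -4.3 zmed 0.1878
move cm [0.4  0.18] dz -14.67 turn -0.004
```

arm_command --xyz '[[0.4, 0.2, -4], [0, 0, -4], [0, 0, -3], [0, 0, -2.2], [0, 0, -1.5], [0, 0, 0]]' --turn '[[0, 0, 0], [0, 0, 0], [0, 0, 0], [0, 0, 0], [0, 0, 0], [0, 0, 0]]'

```text
t: 10.12
tool_pos: [0.627, -0.2943, 0.3435]
orientation: [-0.111, -3.138, -0.001]
force: [-0.2, 0.3, 0.2]
opening: 0.0601
```

arm_command --xyz '[[0, 0, 0], [0, 0, 0], [0, 0, 0], [0, 0, 0], [0, 0, 0], [0, 0, 0], [0, 0, 1], [0, 0, 2], [0, 0, 3], [0, 0, 1], [0, 0, 0]]' --turn '[[0, 0, 0], [0, 0, 0], [0, 0, 0], [0, 0, 0], [0, 0, 0], [0, 0, 0], [0, 0, 0], [0, 0, 0], [0, 0, 0], [0, 0, 0], [0, 0, 0]]' --gripper 0.5

```text
t: 11.5
tool_pos: [0.6276, -0.2944, 0.4159]
orientation: [0.111, 3.137, -0.002]
force: [0.1, 0.5, -3.3]
opening: 0.0113
```

arm_command --xyz '[[-3, 0, 0], [-5.5, 0, 0], [-5.5, 0, 0], [-4, 0, -2], [-1.8, 0, -4], [0, 0, -4], [0, 0, -2], [0, 0, -1], [0, 0, -0.4], [0, 0, 0]]' --turn '[[0, 0, 0.01], [0, 0, 0.01], [0, 0, 0], [0, 0, 0], [0, 0, 0], [0, 0, 0], [0, 0, 0], [0, 0, 0], [0, 0, 0], [0, 0, 0]]'

```text
t: 12.75
tool_pos: [0.4294, -0.2939, 0.2818]
orientation: [-0.079, -3.14, -0.001]
force: [-8.4, 7.5, 12.2]
opening: 0.0118
```

arm_command --xyz '[[0, 0, -0.1], [0, 0, 0], [0, 0, 0], [0, 0, 0], [0, 0, 3], [0, 0, 5], [1, 0, 5], [3, 0, 2], [5, 0, 0], [5, 0, 0], [4, 0, 0], [1.4, 0, 0]]' --turn '[[0, 0, 0], [0, 0, 0], [0, 0, 0], [0, 0, 0], [0, 0, 0], [0, 0, 0], [0, 0, 0], [0, 0, 0], [0, 0, 0], [0, 0, -0.02], [0, 0, -0.02], [0, 0, -0.01]]' --gripper 6

```text
t: 14.25
tool_pos: [0.6253, -0.2937, 0.428]
orientation: [-0.157, -3.137, -0.001]
force: [0.3, -1.4, -0.1]
opening: 0.06
```

arm_command --xyz '[[0, 0, 0], [0, 0, 0]]' --turn '[[0, 0, 0], [0, 0, 0]]'

```text
t: 14.5
tool_pos: [0.6229, -0.2944, 0.4291]
orientation: [-0.158, -3.137, -0.0]
force: [-0.4, -0.3, 0.6]
opening: 0.0603
```

```bash
python3 look.py .625 -.294 .128 w3 .429 -.294 .126
```

```text
t 14.5 pos [ 0.6229 -0.2944  0.4291] rv [-0.158 -3.137 -0.   ] F [-0.4 -0.3  0.6] op 0.0603 q [-0.52  0.37  1.17 -0.    1.61 -1.99]
jaw yaw 84.23 axis z [-0.001  0.    -1.   ]
z 0.126 n 3838 ct [ 0.4654 -0.2954] sz [0.1302 0.0534] yaw -3.5 zmed 0.1257
z 0.128 n 5449 ct [ 0.624  -0.2919] sz [0.1304 0.126 ] yaw -5.8 zmed 0.1278
move cm [0.11 0.25] dz -14.46 turn 0.0
```

arm_command --xyz '[[0.1, 0.25, -4], [0, 0, -4], [0, 0, -3], [0, 0, -2.0], [0, 0, -1.5], [0, 0, 0]]' --turn '[[0, 0, 0], [0, 0, 0], [0, 0, 0], [0, 0, 0], [0, 0, 0], [0, 0, 0]]'

```text
t: 15.3
tool_pos: [0.624, -0.2918, 0.2835]
orientation: [-0.158, -3.136, -0.001]
force: [-0.9, 0.3, 0.3]
opening: 0.0599
```

arm_command --xyz '[[0, 0, 0], [0, 0, 0], [0, 0, 0], [0, 0, 0], [0, 0, 0], [0, 0, 0], [0, 0, 1], [0, 0, 2], [0, 0, 4], [0, 0, 4], [0, 0, 0]]' --turn '[[0, 0, 0], [0, 0, 0], [0, 0, 0], [0, 0, 0], [0, 0, 0], [0, 0, 0], [0, 0, 0], [0, 0, 0], [0, 0, 0], [0, 0, 0], [0, 0, 0]]' --gripper 0.5

```text
t: 16.68
tool_pos: [0.6253, -0.2923, 0.4012]
orientation: [0.158, 3.129, -0.007]
force: [1.3, 0.3, -3.8]
opening: 0.0116
```

arm_command --xyz '[[-3, 0, 0], [-5.5, -0.1, 0], [-5.5, -0.1, 0], [-4, 0, 0], [-1.5, 0, 0], [0, 0, 0], [0, 0, -2], [0, 0, -2], [0, 0, -1], [0, 0, -0.2], [0, 0, 0]]' --turn '[[0, 0, 0.01], [0, 0, 0.01], [0, 0, 0.01], [0, 0, 0.01], [0, 0, 0], [0, 0, 0], [0, 0, 0], [0, 0, 0], [0, 0, 0], [0, 0, 0], [0, 0, 0]]'

```text
t: 18.05
tool_pos: [0.4299, -0.2936, 0.3418]
orientation: [-0.094, -3.14, -0.001]
force: [0.4, 1.0, -1.7]
opening: 0.0119
```

Run:
```python
from h import *
st(); q=read_camera("side"); save(q,"side3"); P=cloud(q)
for z in (.066,.126,.186): crate(P,(.4295,-.294),z,.004,.09)
```

```text
t 18.05 pos [ 0.4299 -0.2936  0.3418] rv [-9.40e-02 -3.14e+00 -1.00e-03] F [ 0.4  1.  -1.7] op 0.0119 q [-0.7  -0.05  1.79  0.    1.4  -2.21]
z 0.066 n 226 ct [ 0.3966 -0.3289] sz [0.088  0.1761] yaw 43.2 zmed 0.0662
z 0.126 n 275 ct [ 0.4278 -0.2961] sz [0.1333 0.1254] yaw -3.1 zmed 0.1257
z 0.186 n 810 ct [ 0.4288 -0.2956] sz [0.1355 0.1263] yaw -3.7 zmed 0.1847
```

Aligned. Releasing and moving over the cap crate.

arm_command --xyz '[[0, 0, -0.1], [0, 0, 0], [0, 0, 0], [0, 0, 0], [0, 0, 3], [0, 0, 3], [4, 0.1, 0], [5.5, 0.1, 0], [5.5, 0.1, 0], [4.4, 0, -2], [0, 0, 0], [0, 0, 0]]' --turn '[[0, 0, 0], [0, 0, 0], [0, 0, 0], [0, 0, 0], [0, 0, 0], [0, 0, 0], [0, 0, -0.02], [0, 0, -0.02], [0, 0, -0.02], [0, 0, -0.01], [0, 0, 0], [0, 0, 0]]' --gripper 6

```text
t: 19.6
tool_pos: [0.6232, -0.2908, 0.381]
orientation: [-0.205, -3.134, -0.0]
force: [0.3, 0.4, 0.2]
opening: 0.0598
```

```bash
python3 look.py .623 -.294 .068 w4 .429 -.294 .186
```

```text
t 19.6 pos [ 0.6232 -0.2908  0.381 ] rv [-0.205 -3.134 -0.   ] F [0.3 0.4 0.2] op 0.0598 q [-0.51  0.38  1.24 -0.    1.52 -1.95]
jaw yaw 82.52 axis z [-0.001  0.    -1.   ]
z 0.186 n 5477 ct [ 0.4894 -0.2974] sz [0.1306 0.0143] yaw -7.7 zmed 0.1856
z 0.068 n 5246 ct [ 0.6237 -0.2916] sz [0.1306 0.1264] yaw -7.7 zmed 0.0678
move cm [ 0.05 -0.08] dz -15.65 turn -0.004
```

View pics/w4.png

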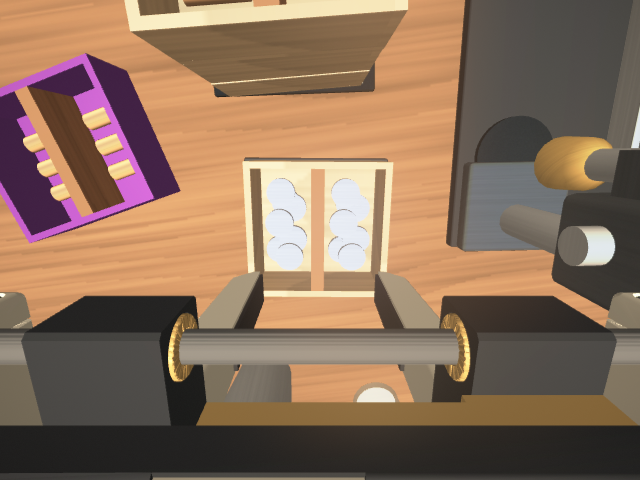

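arm_command --xyz '[[0.05, -0.1, -4], [0, 0, -4], [0, 0, -4], [0, 0, -2.2], [0, 0, -1.5], [0, 0, 0]]' --turn '[[0, 0, 0], [0, 0, 0], [0, 0, 0], [0, 0, 0], [0, 0, 0], [0, 0, 0]]'

```text
t: 20.4
tool_pos: [0.6237, -0.2919, 0.2243]
orientation: [-0.206, -3.135, -0.0]
force: [0.1, 0.0, 0.5]
opening: 0.0603
```

arm_command --xyz '[[0, 0, 0], [0, 0, 0], [0, 0, 0], [0, 0, 0], [0, 0, 0], [0, 0, 0], [0, 0, 1], [0, 0, 3], [0, 0, 5], [0, 0, 5], [0, 0, 0]]' --turn '[[0, 0, 0], [0, 0, 0], [0, 0, 0], [0, 0, 0], [0, 0, 0], [0, 0, 0], [0, 0, 0], [0, 0, 0], [0, 0, 0], [0, 0, 0], [0, 0, 0]]' --gripper 0.5 --force 35

```text
t: 21.78
tool_pos: [0.6251, -0.2924, 0.3711]
orientation: [0.205, 3.126, -0.007]
force: [1.2, -0.5, -3.8]
opening: 0.0122
```

arm_command --xyz '[[0, 0, 6], [0, 0, 6], [0, 0, 6], [0, 0, 2.2], [-1.2, 5, 0], [-1.2, 5, 0], [-1.2, 5, 0], [-1.2, 5, 0], [-1.2, 5, 0], [-1.2, 5, 0], [-1.2, 5, 0], [-0.8, 2.8, 0]]' --turn '[[0, 0, 0], [0, 0, 0], [0, 0, 0], [0, 0, 0], [0, 0, -0.1], [0, 0, -0.15], [0, 0, -0.15], [0, 0, -0.15], [0, 0, -0.15], [0, 0, -0.15], [0, 0, -0.15], [0, 0, -0.15]]'

```text
t: 23.28
tool_pos: [0.5312, 0.0885, 0.5642]
orientation: [-1.879, -2.514, 0.002]
force: [0.8, -1.2, -3.9]
opening: 0.012
```

arm_command --xyz '[[0, 0, 0], [0, 0, 0], [0, 0, 0], [0, 0, 0]]' --turn '[[0, 0, -0.15], [0, 0, -0.15], [0, 0, -0.15], [0, 0, -0.04]]'

```text
t: 23.78
tool_pos: [0.532, 0.0863, 0.564]
orientation: [-2.433, -1.984, 0.004]
force: [0.7, 0.3, -3.8]
opening: 0.0116
```

Run:
```python
from h import *
s=st(); jaw(s)
for n in ("scene","side","wrist"):
    q=read_camera(n); save(q,n+"5"); w=cloud(q); z0=s["tool_pos"][2]-.1565
    crate(w,s["tool_pos"],z0,.006,.1)
    crate(w,(.532,.086),.0455,.003,.1)
```

```text
t 23.77 pos [0.532  0.0863 0.564 ] rv [-2.433 -1.984  0.004] F [ 0.7  0.3 -3.8] op 0.0116 q [ 0.07 -0.04  1.38 -0.    1.81  0.27]
jaw yaw -11.62 axis z [-0.003 -0.    -1.   ]
z 0.4075057907224956 n 854 ct [0.5337 0.0867] sz [0.1323 0.1348] yaw -11.3 zmed 0.4077
z 0.0455 n 495 ct [0.533  0.0868] sz [0.1624 0.1614] yaw -6.3 zmed 0.0459
z 0.4075057907224956 n 743 ct [0.5326 0.086 ] sz [0.1355 0.1301] yaw -11.5 zmed 0.406
z 0.0455 n 347 ct [0.5315 0.085 ] sz [0.1602 0.1559] yaw -6.3 zmed 0.0444
z 0.4075057907224956 n 15063 ct [0.5337 0.0944] sz [0.1121 0.1316] yaw -11.5 zmed 0.4077
z 0.0455 n 660 ct [0.5398 0.1573] sz [0.0311 0.157 ] yaw -11.5 zmed 0.0448
```

arm_command --xyz '[[-0.1, -0.05, -5], [0, 0, -6], [0, 0, -6], [0, 0, -6], [0, 0, -4], [0, 0, -2], [0, 0, 0], [0, 0, 0]]' --turn '[[0, 0, 0.05], [0, 0, 0.043], [0, 0, 0], [0, 0, 0], [0, 0, 0], [0, 0, 0], [0, 0, 0], [0, 0, 0]]'

```text
t: 24.92
tool_pos: [0.5313, 0.0857, 0.2772]
orientation: [2.336, 2.1, 0.001]
force: [-0.0, 0.1, -4.1]
opening: 0.0116
```

Run:
```python
from h import *
s=st(); jaw(s)
for n in ("scene","side"):
    q=read_camera(n); save(q,n+"6"); w=cloud(q); z0=s["tool_pos"][2]-.1565
    crate(w,s["tool_pos"],z0,.006,.1)
    crate(w,(.532,.086),.0455,.003,.1)
```

```text
t 24.93 pos [0.5313 0.0857 0.2772] rv [2.336e+00 2.100e+00 1.000e-03] F [-0.   0.1 -4.1] op 0.0116 q [0.06 0.06 1.8  0.   1.28 0.17]
jaw yaw -6.11 axis z [ 0.001  0.    -1.   ]
z 0.12065949616520452 n 650 ct [0.5327 0.0854] sz [0.1335 0.1377] yaw -6.3 zmed 0.1211
z 0.0455 n 291 ct [0.5338 0.0866] sz [0.1605 0.1593] yaw -5.7 zmed 0.0456
z 0.12065949616520452 n 524 ct [0.5327 0.0851] sz [0.1335 0.1303] yaw -6.7 zmed 0.1194
z 0.0455 n 236 ct [0.531  0.0833] sz [0.1585 0.1567] yaw -6.9 zmed 0.0442
```

View pics/scene6.png

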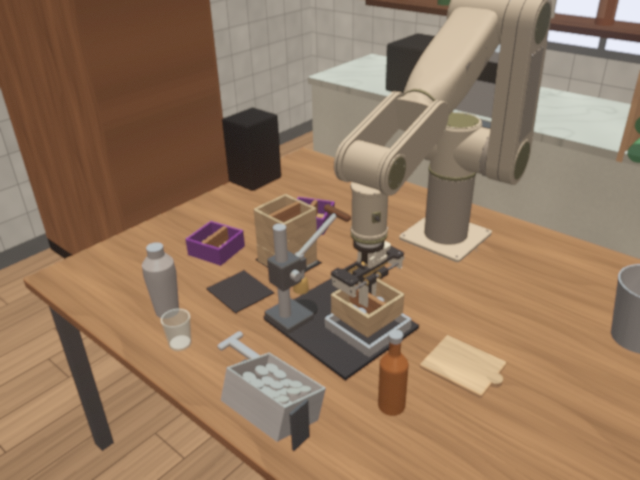

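The crate sits centred over the bay, with rim and wall fits agreeing within about 1–2 mm. Lowering it.

arm_command --xyz '[[0, 0, -1.5], [0, 0, -1], [0, 0, -1], [0, 0, -0.7], [0, 0, -0.2], [0, 0, 0]]' --turn '[[0, 0, 0], [0, 0, 0], [0, 0, 0], [0, 0, 0], [0, 0, 0], [0, 0, 0]]'

```text
t: 25.78
tool_pos: [0.5309, 0.0858, 0.2322]
orientation: [-2.337, -2.099, 0.0]
force: [-0.3, 0.1, -4.7]
opening: 0.0118
```

arm_command --xyz '[[0, 0, 0], [0, 0, 0], [0, 0, 0], [0, 0, 0], [0, 0, 0], [0, 0, 3], [0, 0, 5], [0, 0, 6], [0, 0, 6], [0, 0, 0]]' --turn '[[0, 0, 0], [0, 0, 0], [0, 0, 0], [0, 0, 0], [0, 0, 0], [0, 0, 0], [0, 0, 0], [0, 0, 0], [0, 0, 0], [0, 0, 0]]' --gripper 6

```text
t: 27.02
tool_pos: [0.532, 0.0858, 0.4391]
orientation: [2.332, 2.095, 0.014]
force: [-0.4, 0.1, -0.5]
opening: 0.06
```

Run:
```python
from h import *
s=st(); jaw(s)
for n in ("scene","side"):
    q=read_camera(n); save(q,n+"7"); w=cloud(q)
    crate(w,(.532,.086),.0765,.006,.09)
    P=w.reshape(-1,3); I=q["frame"].reshape(-1,3).astype(int)
    m=(abs(P[:,0]-.46)<.06)&(abs(P[:,1]+.08)<.07)&(P[:,2]>.22)&(P[:,2]<.30)&(I[:,0]<150)&(I[:,0]-I[:,2]>25)
    if m.sum()>5: print("grip",m.sum(),P[m].min(0).round(3),P[m].max(0).round(3),P[m].mean(0).round(3))
    m=(abs(P[:,0]-.625)<.1)&(abs(P[:,1]+.293)<.1)&(abs(P[:,2]-.008)<.004)&(I.max(1)<90)
    print("coaster",m.sum(),cv2.minAreaRect(P[m][:,:2].astype(np.float32)))
    for z in (.066,.126,.186): crate(w,(.4295,-.294),z,.004,.09)
```

```text
t 27.02 pos [0.532  0.0858 0.4391] rv [2.332 2.095 0.014] F [-0.4  0.1 -0.5] op 0.06 q [ 0.06 -0.05  1.61  0.    1.57  0.17]
jaw yaw -6.13 axis z [ 0.011  0.001 -1.   ]
z 0.0765 n 756 ct [0.5334 0.085 ] sz [0.1319 0.1378] yaw -5.6 zmed 0.0756
grip 52 [ 0.445 -0.116  0.238] [ 0.499 -0.072  0.278] [ 0.46  -0.101  0.269]
coaster 1048 ((0.6281793117523193, -0.29199984669685364), (0.14715802669525146, 0.1307196170091629), 81.89765930175781)
z 0.066 n 59 ct [ 0.4506 -0.2786] sz [0.0561 0.1804] yaw 40.6 zmed 0.0658
z 0.126 n 120 ct [ 0.4612 -0.2688] sz [0.0874 0.1803] yaw 39.1 zmed 0.1264
z 0.186 n 463 ct [ 0.4317 -0.2957] sz [0.1388 0.1345] yaw -3.9 zmed 0.1865
z 0.0765 n 479 ct [0.5316 0.0846] sz [0.1337 0.1301] yaw -5.9 zmed 0.0735
grip 327 [ 0.441 -0.121  0.221] [ 0.519 -0.034  0.274] [ 0.455 -0.087  0.265]
coaster 3774 ((0.6241702437400818, -0.2965089976787567), (0.15349355340003967, 0.1338202804327011), 82.08760833740234)
z 0.066 n 228 ct [ 0.3961 -0.329 ] sz [0.0879 0.1764] yaw 42.8 zmed 0.0662
z 0.126 n 282 ct [ 0.4279 -0.2958] sz [0.1325 0.1258] yaw -3.1 zmed 0.1258
z 0.186 n 1233 ct [ 0.429  -0.2941] sz [0.1357 0.1264] yaw -3.6 zmed 0.1847
```

Cap crate seated: its rim is at z ≈ 0.075, as expected. Now the lever.

arm_command --xyz '[[0, 0, 4], [0, -1, 2.5], [-1, -4, 0], [-3, -5, 0], [-3, -5, 0], [-1.2, -1.2, 0], [0, 0, 0], [0, 0, 0]]' --turn '[[0, 0, 0], [0, 0, 0], [0, 0, 0], [0, 0, 0], [0, 0, 0], [0, 0, 0], [0, 0, 0], [0, 0, 0]]' --gripper 0

```text
t: 28.12
tool_pos: [0.4494, -0.0754, 0.4965]
orientation: [-2.335, -2.1, 0.0]
force: [-0.1, -0.4, 0.9]
opening: 0.0004
```

Run:
```python
from h import *
s=st(); jaw(s)
q=read_camera("side"); cv2.imwrite("pics/lev.png",cv2.resize(q["frame"][60:330,200:520,::-1],None,fx=2,fy=2))
```

```text
t 28.12 pos [ 0.4494 -0.0754  0.4965] rv [-2.335 -2.1    0.   ] F [-0.1 -0.4  0.9] op 0.0004 q [-0.28 -0.28  1.72  0.    1.71 -0.17]
jaw yaw -6.09 axis z [-0.001  0.001 -1.   ]
```

View pics/lev.png

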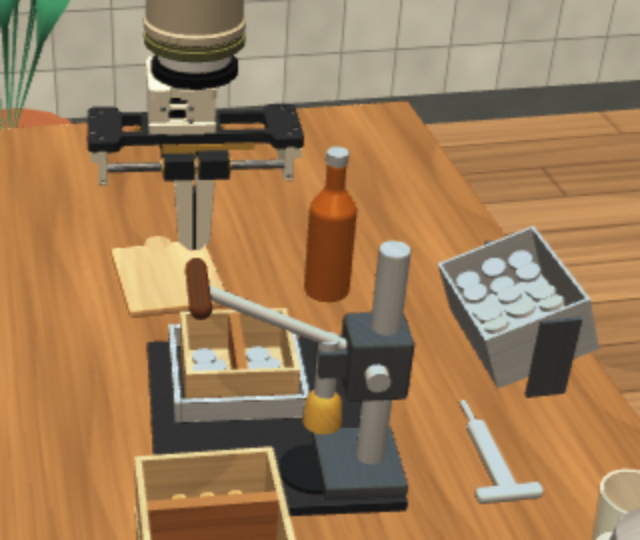

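The cap crate is down in the bay, and the closed fingers are directly above the T-grip. Pushing down.

arm_command --xyz '[[0, 0, -2], [0, 0, -2], [-0.3, 0, -2], [-0.4, 0, -2], [-0.4, 0, -2], [-0.3, 0, -2], [0, 0, -2], [0, 0, -1.5], [0, 0, -1], [0, 0, -1], [0, 0, 0]]' --turn '[[0, 0, 0], [0, 0, 0], [0, 0, 0], [0, 0, 0], [0, 0, 0], [0, 0, 0], [0, 0, 0], [0, 0, 0], [0, 0, 0], [0, 0, 0], [0, 0, 0]]'

```text
t: 29.55
tool_pos: [0.4346, -0.0763, 0.3214]
orientation: [-2.336, -2.099, 0.002]
force: [0.2, -0.8, 0.8]
opening: 0.0002
```

arm_command --xyz '[[0, 0, -0.3], [0, 0, 0], [0, 0, 0]]' --turn '[[0, 0, 0], [0, 0, 0], [0, 0, 0]]'

```text
t: 29.92
tool_pos: [0.4348, -0.0763, 0.3192]
orientation: [-2.337, -2.099, 0.0]
force: [0.3, -0.6, 0.5]
opening: 0.0007
```

arm_command --xyz '[[0, 0, -0.3], [0, 0, 0], [0, 0, 3], [0, 0, 5], [0, 0, 6], [0, 0, 4]]' --turn '[[0, 0, 0], [0, 0, 0], [0, 0, 0], [0, 0, 0], [0, 0, 0], [0, 0, 0]]'

```text
t: 30.68
tool_pos: [0.4348, -0.0762, 0.4992]
orientation: [2.335, 2.098, 0.002]
force: [0.4, 0.4, -0.4]
opening: 0.0008
```

Run:
```python
from h import *
s=st(); jaw(s)
for n in ("scene","side"):
    q=read_camera(n); w=cloud(q);P=w.reshape(-1,3); I=q["frame"].reshape(-1,3).astype(int)
    m=(abs(P[:,0]-.44)<.04)&(abs(P[:,1]+.08)<.07)&(P[:,2]>.08)&(P[:,2]<.30)&(I[:,0]<150)&(I[:,0]-I[:,2]>25)
    if m.sum()>5: print("grip",m.sum(),P[m].min(0).round(3),P[m].max(0).round(3),P[m].mean(0).round(3))
    for z in (.186,): crate(w,(.4295,-.294),z,.004,.09)
    crate(w,(.532,.086),.0755,.006,.09)
cv2.imwrite("pics/lev2.png",q["frame"][60:430,150:560,::-1])
```

```text
t 30.68 pos [ 0.4348 -0.0762  0.4992] rv [2.335e+00 2.098e+00 2.000e-03] F [ 0.4  0.4 -0.4] op 0.0008 q [-0.29 -0.33  1.75 -0.    1.72 -0.18]
jaw yaw -6.13 axis z [ 0.003 -0.001 -1.   ]
grip 181 [ 0.434 -0.116  0.114] [ 0.48  -0.027  0.138] [ 0.448 -0.065  0.128]
z 0.186 n 450 ct [ 0.4301 -0.2949] sz [0.1411 0.1371] yaw -3.6 zmed 0.1867
z 0.0755 n 796 ct [0.5335 0.0845] sz [0.1322 0.1382] yaw -5.4 zmed 0.0754
grip 294 [ 0.425 -0.12   0.116] [ 0.454 -0.031  0.134] [ 0.438 -0.082  0.127]
z 0.186 n 1229 ct [ 0.4289 -0.2949] sz [0.1349 0.1268] yaw -3.5 zmed 0.1847
z 0.0755 n 579 ct [0.5322 0.0859] sz [0.1358 0.1305] yaw -6.3 zmed 0.0735
```

View pics/lev2.png

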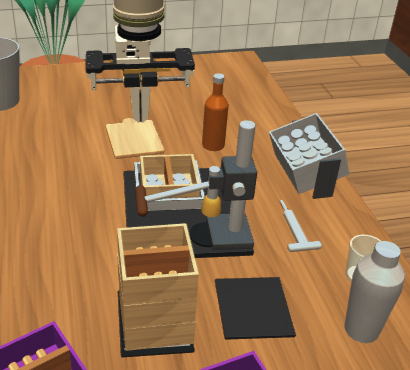

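Lever is down: grip centre z ≈ 0.125, about 0.73 rad. Restacking next.

arm_command --xyz '[[0, -3.5, 0], [0, -4, 0], [0, -4, 0], [0, -4, 0], [-0.3, -4, 0], [-0.3, -2.3, 0], [0, 0, 0], [0, 0, 0], [0, 0, 0], [0, 0, 0], [0, 0, 0], [0, 0, 0]]' --turn '[[0, 0, 0.17], [0, 0, 0.17], [0, 0, 0.17], [0, 0, 0.17], [0, 0, 0.17], [0, 0, 0.17], [0, 0, 0.17], [0, 0, 0.17], [0, 0, 0.17], [0, 0, 0.09], [0, 0, 0], [0, 0, 0]]' --gripper 6

```text
t: 32.28
tool_pos: [0.4289, -0.2942, 0.4957]
orientation: [-0.094, -3.14, -0.001]
force: [-0.5, -0.2, 0.1]
opening: 0.0602
```

```bash
python3 look.py .4295 -.294 .186 w8
```

```text
t 32.27 pos [ 0.4289 -0.2942  0.4957] rv [-9.40e-02 -3.14e+00 -1.00e-03] F [-0.5 -0.2  0.1] op 0.0602 q [-0.7  -0.11  1.56 -0.    1.69 -2.21]
jaw yaw 86.57 axis z [-0.001  0.001 -1.   ]
z 0.186 n 5338 ct [ 0.4294 -0.2932] sz [0.1307 0.1264] yaw -3.4 zmed 0.1858
move cm [0.05 0.1 ] dz -15.32 turn 0.001
```

arm_command --xyz '[[0, 0.1, -4], [0, 0, -4], [0, 0, -4], [0, 0, -2.0], [0, 0, -1.4], [0, 0, 0]]' --turn '[[0, 0, 0], [0, 0, 0], [0, 0, 0], [0, 0, 0], [0, 0, 0], [0, 0, 0]]'

```text
t: 33.08
tool_pos: [0.4287, -0.2931, 0.3414]
orientation: [-0.091, -3.139, -0.002]
force: [-0.4, -0.2, 1.1]
opening: 0.0599
```

arm_command --xyz '[[0, 0, 0], [0, 0, 0], [0, 0, 0], [0, 0, 0], [0, 0, 0], [0, 0, 0], [0, 0, 1], [0, 0, 2], [0, 0, 2], [0, 0, 0], [0, 0, 0]]' --turn '[[0, 0, 0], [0, 0, 0], [0, 0, 0], [0, 0, 0], [0, 0, 0], [0, 0, 0], [0, 0, 0], [0, 0, 0], [0, 0, 0], [0, 0, 0], [0, 0, 0]]' --gripper 0.5

```text
t: 34.45
tool_pos: [0.4288, -0.2932, 0.3918]
orientation: [-0.091, -3.14, -0.0]
force: [0.0, -0.5, -4.0]
opening: 0.0119
```

arm_command --xyz '[[3, 0, 0], [5, 0, 0], [5, 0, 0], [4, 0, 0], [2.6, 0, -3], [0, 0, -5], [0, 0, -4], [0, 0, -2.5], [0, 0, -1.5], [0, 0, -0.6], [0, 0, 0]]' --turn '[[0, 0, -0.02], [0, 0, -0.02], [0, 0, -0.02], [0, 0, -0.015], [0, 0, 0], [0, 0, 0], [0, 0, 0], [0, 0, 0], [0, 0, 0], [0, 0, 0], [0, 0, 0]]'

```text
t: 35.83
tool_pos: [0.6251, -0.2934, 0.2266]
orientation: [0.208, 3.134, -0.0]
force: [0.7, 0.9, -2.3]
opening: 0.0119
```

Run:
```python
from h import *
s=st(); jaw(s)
for n in ("side","scene"):
    q=read_camera(n); w=cloud(q);P=w.reshape(-1,3); I=q["frame"].reshape(-1,3).astype(int)
    m=(abs(P[:,0]-.625)<.1)&(abs(P[:,1]+.293)<.1)&(abs(P[:,2]-.008)<.004)&(I.max(1)<90)
    print("coaster",m.sum(),cv2.minAreaRect(P[m][:,:2].astype(np.float32)))
    crate(w,(.625,-.293),.068,.005,.09); crate(w,(.4295,-.294),.126,.004,.09)
```

```text
t 35.83 pos [ 0.6251 -0.2934  0.2266] rv [ 0.208  3.134 -0.   ] F [ 0.7  0.9 -2.3] op 0.0119 q [-0.51  0.5   1.37 -0.    1.27 -1.95]
jaw yaw 82.39 axis z [ 0. -0. -1.]
coaster 571 ((0.6232684254646301, -0.2984991669654846), (0.15079404413700104, 0.13365063071250916), 82.60441589355469)
z 0.068 n 820 ct [ 0.6252 -0.2946] sz [0.1369 0.1277] yaw -7.8 zmed 0.0683
z 0.126 n 1182 ct [ 0.4283 -0.2948] sz [0.1355 0.1261] yaw -3.0 zmed 0.1247
coaster 123 ((0.6666632890701294, -0.2634930908679962), (0.09459860622882843, 0.1844835728406906), 35.635101318359375)
z 0.068 n 415 ct [ 0.6275 -0.2943] sz [0.1409 0.131 ] yaw -8.0 zmed 0.0691
z 0.126 n 335 ct [ 0.4289 -0.2931] sz [0.137 0.132] yaw -1.5 zmed 0.1265
```

arm_command --xyz '[[0, -0.1, -0.25], [0, 0, 0], [0, 0, 0], [0, 0, 0], [0, 0, 4], [0, 0, 6], [0, 0, 6], [0, 0, 4], [-4, 0, 0], [-6, 0, 0], [-6, 0, 0], [-3.6, 0.1, 0]]' --turn '[[0, 0, 0], [0, 0, 0], [0, 0, 0], [0, 0, 0], [0, 0, 0], [0, 0, 0], [0, 0, 0], [0, 0, 0], [0, 0, 0.02], [0, 0, 0.02], [0, 0, 0.02], [0, 0, 0.015]]' --gripper 6

```text
t: 37.42
tool_pos: [0.4267, -0.2931, 0.4238]
orientation: [-0.091, -3.14, 0.001]
force: [0.2, -0.7, 0.7]
opening: 0.0602
```

arm_command --xyz '[[0, 0, 0], [0, 0, 0]]' --turn '[[0, 0, 0], [0, 0, 0]]'

```text
t: 37.67
tool_pos: [0.4293, -0.2933, 0.4242]
orientation: [0.091, 3.139, -0.001]
force: [-0.2, 0.7, 0.9]
opening: 0.0598
```

```bash
python3 look.py .4295 -.294 .126 w9
python3 - <<'E'
from h import *
w=cloud(read_camera("side")); crate(w,(.625,-.293),.068,.005,.09)
E
```

```text
t 37.67 pos [ 0.4293 -0.2933  0.4242] rv [ 9.100e-02  3.139e+00 -1.000e-03] F [-0.2  0.7  0.9] op 0.0598 q [-0.7  -0.1   1.68  0.    1.55 -2.21]
jaw yaw 86.66 axis z [ 0.001 -0.001 -1.   ]
z 0.126 n 5724 ct [ 0.4286 -0.2934] sz [0.1306 0.1265] yaw -2.7 zmed 0.1258
move cm [-0.07 -0.  ] dz -14.17 turn 0.011
z 0.068 n 1158 ct [ 0.6258 -0.2956] sz [0.1358 0.1275] yaw -8.0 zmed 0.0666
```

arm_command --xyz '[[-0.05, 0, -4], [0, 0, -4], [0, 0, -3], [0, 0, -1.9], [0, 0, -1.3], [0, 0, 0]]' --turn '[[0, 0, 0.011], [0, 0, 0], [0, 0, 0], [0, 0, 0], [0, 0, 0], [0, 0, 0]]'

```text
t: 38.52
tool_pos: [0.4285, -0.2932, 0.2812]
orientation: [-0.073, -3.14, -0.001]
force: [0.2, -0.1, -0.1]
opening: 0.0598
```

arm_command --xyz '[[0, 0, 0], [0, 0, 0], [0, 0, 0], [0, 0, 0], [0, 0, 0], [0, 0, 0], [0, 0, 1], [0, 0, 2], [0, 0, 2], [0, 0, 0], [0, 0, 0]]' --turn '[[0, 0, 0], [0, 0, 0], [0, 0, 0], [0, 0, 0], [0, 0, 0], [0, 0, 0], [0, 0, 0], [0, 0, 0], [0, 0, 0], [0, 0, 0], [0, 0, 0]]' --gripper 0.5

```text
t: 39.9
tool_pos: [0.4282, -0.2931, 0.331]
orientation: [-0.073, -3.14, -0.001]
force: [-0.6, 0.6, -3.4]
opening: 0.0123
```

arm_command --xyz '[[3, 0, 0], [5, 0, 0], [5, -0.1, 0], [4, 0, 0], [2.7, 0, 0], [0, 0, 0], [0, 0, -1.5], [0, 0, -1.5], [0, 0, -1], [0, 0, -0.5], [0, 0, 0]]' --turn '[[0, 0, -0.02], [0, 0, -0.02], [0, 0, -0.02], [0, 0, -0.02], [0, 0, -0.01], [0, 0, 0], [0, 0, 0], [0, 0, 0], [0, 0, 0], [0, 0, 0], [0, 0, 0]]'

```text
t: 41.28
tool_pos: [0.6251, -0.2943, 0.2863]
orientation: [-0.215, -3.134, -0.0]
force: [-0.2, -0.3, -3.6]
opening: 0.0121
```

Run:
```python
from h import *
s=st(); jaw(s)
w=cloud(read_camera("side"))
for z in (.068,.128): crate(w,(.625,-.293),z,.005,.09)
crate(w,(.4295,-.294),.066,.004,.09)
```

```text
t 41.27 pos [ 0.6251 -0.2943  0.2863] rv [-0.215 -3.134 -0.   ] F [-0.2 -0.3 -3.6] op 0.0121 q [-0.51  0.45  1.33  0.    1.37 -1.95]
jaw yaw 82.15 axis z [-0.001  0.    -1.   ]
z 0.068 n 277 ct [ 0.6241 -0.3006] sz [0.1253 0.1271] yaw -8.0 zmed 0.0679
z 0.128 n 876 ct [ 0.6245 -0.2969] sz [0.1348 0.1267] yaw -8.0 zmed 0.1285
z 0.066 n 1142 ct [ 0.4291 -0.2965] sz [0.1367 0.1264] yaw -3.0 zmed 0.0647
```

arm_command --xyz '[[0, 0, -0.25], [0, 0, 0], [0, 0, 0], [0, 0, 0], [0, 0, 4], [0, 0, 5], [-2, 0, 0], [-5, 0, 0], [-5.5, 0, 0], [-5, 0, -1.5], [-2.1, 0.1, 0], [0, 0, 0]]' --turn '[[0, 0, 0], [0, 0, 0], [0, 0, 0], [0, 0, 0], [0, 0, 0], [0, 0, 0], [0, 0, 0.02], [0, 0, 0.02], [0, 0, 0.02], [0, 0, 0.02], [0, 0, 0.01], [0, 0, 0]]' --gripper 6

```text
t: 42.82
tool_pos: [0.4284, -0.2934, 0.3596]
orientation: [0.076, 3.14, -0.001]
force: [1.2, 0.4, 0.9]
opening: 0.06
```

```bash
python3 look.py .4295 -.294 .066 w10
python3 - <<'E'
from h import *
w=cloud(read_camera("side")); 
for z in (.068,.128): crate(w,(.625,-.293),z,.005,.09)
E
```

```text
t 42.83 pos [ 0.4284 -0.2934  0.3596] rv [ 7.60e-02  3.14e+00 -1.00e-03] F [1.2 0.4 0.9] op 0.06 q [-0.7  -0.06  1.77 -0.    1.44 -2.22]
jaw yaw 87.23 axis z [ 0. -0. -1.]
z 0.066 n 5873 ct [ 0.4296 -0.2936] sz [0.1304 0.1265] yaw -2.8 zmed 0.0658
move cm [ 0.12 -0.03] dz -13.71 turn -0.0
z 0.068 n 336 ct [ 0.6253 -0.2954] sz [0.137  0.1259] yaw -7.6 zmed 0.0686
z 0.128 n 1242 ct [ 0.6258 -0.2953] sz [0.1366 0.1269] yaw -7.8 zmed 0.1264
```

arm_command --xyz '[[0.1, 0, -4], [0, 0, -4], [0, 0, -3], [0, 0, -1.6], [0, 0, -1.1], [0, 0, 0]]' --turn '[[0, 0, 0], [0, 0, 0], [0, 0, 0], [0, 0, 0], [0, 0, 0], [0, 0, 0]]'

```text
t: 43.68
tool_pos: [0.4307, -0.2933, 0.2222]
orientation: [-0.073, -3.141, -0.0]
force: [-0.1, -0.2, 0.4]
opening: 0.06
```

arm_command --xyz '[[0, 0, 0], [0, 0, 0], [0, 0, 0], [0, 0, 0], [0, 0, 0], [0, 0, 0], [0, 0, 1], [0, 0, 4], [0, 0, 5], [0, 0, 5], [0, 0, 2], [0, 0, 0]]' --turn '[[0, 0, 0], [0, 0, 0], [0, 0, 0], [0, 0, 0], [0, 0, 0], [0, 0, 0], [0, 0, 0], [0, 0, 0], [0, 0, 0], [0, 0, 0], [0, 0, 0], [0, 0, 0]]' --gripper 0.5

```text
t: 45.18
tool_pos: [0.4306, -0.2934, 0.3931]
orientation: [0.073, 3.139, -0.002]
force: [-0.8, -0.2, -3.4]
opening: 0.0119
```

arm_command --xyz '[[3, 0, 0], [5, 0, 0], [5, -0.1, 0], [4, 0, 0], [2.5, 0, 0], [0, 0, 0], [0, 0, -1.5], [0, 0, -1.5], [0, 0, -1], [0, 0, -0.6], [0, 0, 0]]' --turn '[[0, 0, -0.02], [0, 0, -0.02], [0, 0, -0.02], [0, 0, -0.02], [0, 0, -0.01], [0, 0, 0], [0, 0, 0], [0, 0, 0], [0, 0, 0], [0, 0, 0], [0, 0, 0]]'

```text
t: 46.55
tool_pos: [0.6251, -0.2943, 0.3458]
orientation: [-0.215, -3.134, -0.0]
force: [0.8, -0.0, -4.4]
opening: 0.0119
```

Run:
```python
from h import *
s=st(); jaw(s)
w=cloud(read_camera("side"))
for z in (.068,.128,.188): crate(w,(.625,-.293),z,.005,.09)
```

```text
t 46.55 pos [ 0.6251 -0.2943  0.3458] rv [-0.215 -3.134 -0.   ] F [ 0.8 -0.  -4.4] op 0.0119 q [-0.51  0.41  1.27 -0.    1.46 -1.95]
jaw yaw 82.15 axis z [-0.001  0.    -1.   ]
z 0.068 n 276 ct [ 0.5901 -0.3215] sz [0.0918 0.18  ] yaw 36.9 zmed 0.0681
z 0.128 n 311 ct [ 0.5896 -0.3219] sz [0.0931 0.184 ] yaw 37.2 zmed 0.1279
z 0.188 n 864 ct [ 0.6234 -0.2954] sz [0.1349 0.1267] yaw -7.9 zmed 0.1876
```

Aligned. Releasing and retreating straight up and back.

arm_command --xyz '[[0, 0, -0.2], [0, 0, 0], [0, 0, 0], [0, 0, 0], [0, 0, 4], [0, 0, 6], [0, 0, 4], [-4, 0, 0], [-6, 0, 0], [-5, 0, 0], [0, 0, 0], [0, 0, 0]]' --turn '[[0, 0, 0], [0, 0, 0], [0, 0, 0], [0, 0, 0], [0, 0, 0], [0, 0, 0], [0, 0, 0], [0, 0, 0], [0, 0, 0], [0, 0, 0], [0, 0, 0], [0, 0, 0]]' --gripper 6

```text
t: 48.1
tool_pos: [0.4756, -0.2943, 0.4849]
orientation: [0.215, 3.133, -0.001]
force: [0.1, 0.2, 0.3]
opening: 0.0603
```

Run:
```python
from h import *
st()
for n in ("side","scene"):
    q=read_camera(n); save(q,n+"F"); w=cloud(q);P=w.reshape(-1,3); I=q["frame"].reshape(-1,3).astype(int)
    for z in (.068,.128,.188): crate(w,(.625,-.293),z,.005,.09)
    crate(w,(.532,.086),.0755,.006,.09)
    m=(abs(P[:,0]-.44)<.04)&(abs(P[:,1]+.08)<.07)&(P[:,2]>.08)&(P[:,2]<.30)&(I[:,0]<150)&(I[:,0]-I[:,2]>25)
    print("grip",m.sum(),P[m].min(0).round(3),P[m].max(0).round(3))
```

```text
t 48.1 pos [ 0.4756 -0.2943  0.4849] rv [ 2.150e-01  3.133e+00 -1.000e-03] F [0.1 0.2 0.3] op 0.0603 q [-0.65 -0.    1.48  0.    1.66 -2.08]
z 0.068 n 322 ct [ 0.6246 -0.2965] sz [0.1354 0.1253] yaw -8.0 zmed 0.0687
z 0.128 n 569 ct [ 0.6238 -0.2916] sz [0.1424 0.1325] yaw -8.4 zmed 0.1272
z 0.188 n 1142 ct [ 0.6253 -0.2671] sz [0.1363 0.127 ] yaw -7.4 zmed 0.1864
z 0.0755 n 252 ct [0.4991 0.088 ] sz [0.1361 0.0711] yaw -1.3 zmed 0.073
grip 294 [ 0.426 -0.12   0.115] [ 0.454 -0.031  0.135]
z 0.068 n 192 ct [ 0.6652 -0.2721] sz [0.0931 0.1748] yaw 34.5 zmed 0.0683
z 0.128 n 166 ct [ 0.6733 -0.2729] sz [0.0859 0.1788] yaw 21.3 zmed 0.1295
z 0.188 n 593 ct [ 0.626  -0.2679] sz [0.1427 0.1311] yaw -7.7 zmed 0.1885
z 0.0755 n 814 ct [0.5332 0.0847] sz [0.138  0.1381] yaw -5.1 zmed 0.0755
grip 186 [ 0.432 -0.117  0.112] [ 0.479 -0.027  0.139]
```

View pics/sideF.png

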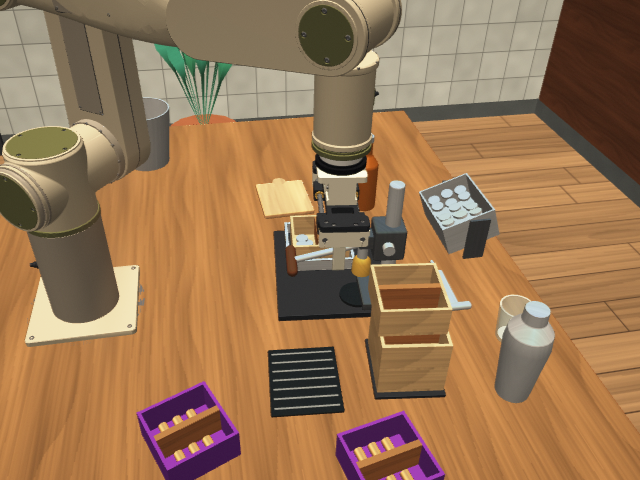

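View pics/sceneF.png

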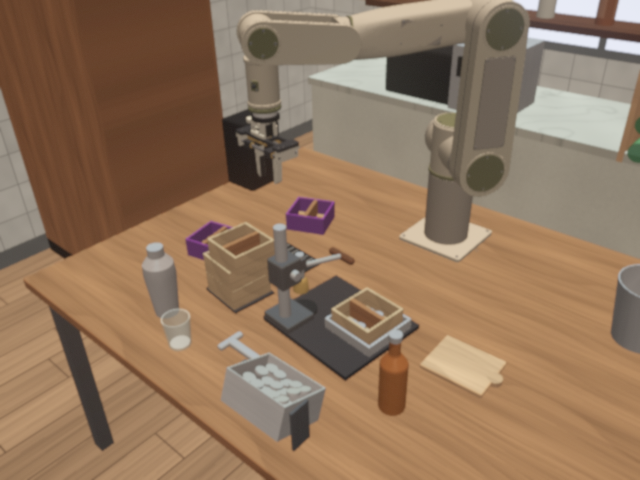

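The top (marble) crate has been knocked about 27 mm to +y, to (0.6255, -0.2675). I'll regrasp it and put it back.

arm_command --xyz '[[4, 0.9, 0], [6, 0.9, 0], [5, 0.9, 0], [0, 0, -2], [0, 0, 0], [0, 0, 0]]' --turn '[[0, 0, 0], [0, 0, 0], [0, 0, 0], [0, 0, 0], [0, 0, 0], [0, 0, 0]]' --gripper 6

```text
t: 48.95
tool_pos: [0.6249, -0.2675, 0.4648]
orientation: [0.216, 3.134, -0.0]
force: [-0.6, 0.1, 0.1]
opening: 0.0597
```

```bash
python3 look.py .6255 -.2675 .188 w11
```

```text
t 48.95 pos [ 0.6249 -0.2675  0.4648] rv [ 0.216  3.134 -0.   ] F [-0.6  0.1  0.1] op 0.0597 q [-0.48  0.33  1.14 -0.    1.66 -1.91]
jaw yaw 82.13 axis z [ 0. -0. -1.]
z 0.188 n 6482 ct [ 0.6257 -0.2653] sz [0.1304 0.1267] yaw -7.2 zmed 0.1878
move cm [0.08 0.22] dz -12.03 turn 0.011
```

arm_command --xyz '[[0.1, 0.2, -4], [0, 0, -4], [0, 0, -2.5], [0, 0, -1.5], [0, 0, 0]]' --turn '[[0, 0, 0.01], [0, 0, 0], [0, 0, 0], [0, 0, 0], [0, 0, 0]]'

```text
t: 49.62
tool_pos: [0.6259, -0.2655, 0.3443]
orientation: [-0.2, -3.135, -0.0]
force: [-0.5, 0.2, 0.3]
opening: 0.0597
```

arm_command --xyz '[[0, 0, 0], [0, 0, 0], [0, 0, 0], [0, 0, 0], [0, 0, 0], [0, 0, 0], [0, 0, 1], [0, 0, 0.5], [0, 0, 0], [0, -1, 0], [0, -1.9, 0], [0, 0, 0]]' --turn '[[0, 0, 0], [0, 0, 0], [0, 0, 0], [0, 0, 0], [0, 0, 0], [0, 0, 0], [0, 0, 0], [0, 0, 0], [0, 0, 0], [0, 0, -0.01], [0, 0, 0], [0, 0, 0]]' --gripper 0.5

```text
t: 51.12
tool_pos: [0.6259, -0.2965, 0.3588]
orientation: [-0.218, -3.134, 0.001]
force: [-0.0, 0.4, -4.5]
opening: 0.0118
```

arm_command --xyz '[[0, 0, 0], [0, 0, -0.8], [0, 0, -0.5], [0, 0, 0]]' --turn '[[0, 0, 0], [0, 0, 0], [0, 0, 0], [0, 0, 0]]'

```text
t: 51.62
tool_pos: [0.6262, -0.2938, 0.345]
orientation: [-0.214, -3.133, -0.001]
force: [-1.6, 0.1, -3.5]
opening: 0.0117
```

Run:
```python
from h import *
s=st(); jaw(s)
w=cloud(read_camera("side"))
for z in (.068,.128,.188): crate(w,(.625,-.295),z,.005,.09)
```

```text
t 51.62 pos [ 0.6262 -0.2938  0.345 ] rv [-2.140e-01 -3.133e+00 -1.000e-03] F [-1.6  0.1 -3.5] op 0.0117 q [-0.51  0.41  1.27 -0.    1.47 -1.95]
jaw yaw 82.18 axis z [-0.002  0.001 -1.   ]
z 0.068 n 289 ct [ 0.5899 -0.3232] sz [0.0898 0.1786] yaw 36.9 zmed 0.0682
z 0.128 n 331 ct [ 0.5906 -0.3261] sz [0.0887 0.1774] yaw 38.4 zmed 0.1278
z 0.188 n 831 ct [ 0.6247 -0.2948] sz [0.1359 0.127 ] yaw -7.7 zmed 0.1872
```

arm_command --xyz '[[0, 0, -0.1], [0, 0, 0], [0, 0, 0], [0, 0, 0], [0, 0, 3], [0, 0, 6], [0, 0, 5], [-5, 0, 0], [-6, 0, 0], [-5, 0, 0], [0, 0, 0], [0, 0, 0]]' --turn '[[0, 0, 0], [0, 0, 0], [0, 0, 0], [0, 0, 0], [0, 0, 0], [0, 0, 0], [0, 0, 0], [0, 0, 0], [0, 0, 0], [0, 0, 0], [0, 0, 0], [0, 0, 0]]' --gripper 6

```text
t: 53.18
tool_pos: [0.4666, -0.2943, 0.4859]
orientation: [0.215, 3.133, -0.001]
force: [-0.1, -0.0, -0.5]
opening: 0.0602
```

Run:
```python
from h import *
st()
for n in ("side","scene","wrist"):
    q=read_camera(n); save(q,n+"G"); w=cloud(q);P=w.reshape(-1,3); I=q["frame"].reshape(-1,3).astype(int)
    for z in (.068,.128,.188): crate(w,(.625,-.293),z,.005,.09)
    if n=="scene": crate(w,(.532,.086),.0755,.006,.09)
    m=(abs(P[:,0]-.44)<.04)&(abs(P[:,1]+.08)<.07)&(P[:,2]>.08)&(P[:,2]<.30)&(I[:,0]<150)&(I[:,0]-I[:,2]>25)
    if m.any(): print("grip",m.sum(),P[m].min(0).round(3),P[m].max(0).round(3))
```

```text
t 53.17 pos [ 0.4666 -0.2943  0.4859] rv [ 2.150e-01  3.133e+00 -1.000e-03] F [-0.1 -0.  -0.5] op 0.0602 q [-0.66 -0.02  1.5   0.    1.66 -2.09]
z 0.068 n 279 ct [ 0.5885 -0.3228] sz [0.0911 0.1794] yaw 36.1 zmed 0.0688
z 0.128 n 355 ct [ 0.6243 -0.2979] sz [0.1314 0.1262] yaw -8.2 zmed 0.1281
z 0.188 n 1286 ct [ 0.6251 -0.2947] sz [0.136  0.1276] yaw -7.6 zmed 0.1864
grip 295 [ 0.425 -0.122  0.114] [ 0.454 -0.032  0.134]
z 0.068 n 181 ct [ 0.6652 -0.2702] sz [0.0887 0.1756] yaw 35.2 zmed 0.0684
z 0.128 n 189 ct [ 0.6636 -0.2724] sz [0.0969 0.1814] yaw 34.2 zmed 0.1282
z 0.188 n 633 ct [ 0.6258 -0.2945] sz [0.1404 0.132 ] yaw -6.8 zmed 0.1885
z 0.0755 n 797 ct [0.5339 0.0853] sz [0.1317 0.1367] yaw -7.2 zmed 0.0753
grip 181 [ 0.435 -0.115  0.113] [ 0.479 -0.027  0.139]
z 0.068 n 243 ct [ 0.5626 -0.2923] sz [0.1146 0.0017] yaw -7.8 zmed 0.0689
z 0.128 n 467 ct [ 0.6217 -0.2958] sz [0.1224 0.1226] yaw -6.8 zmed 0.1306
z 0.188 n 925 ct [ 0.6191 -0.2924] sz [0.1302 0.0462] yaw -7.1 zmed 0.1879
grip 1237 [ 0.425 -0.118  0.116] [ 0.454 -0.029  0.133]
```

View pics/sideG.png

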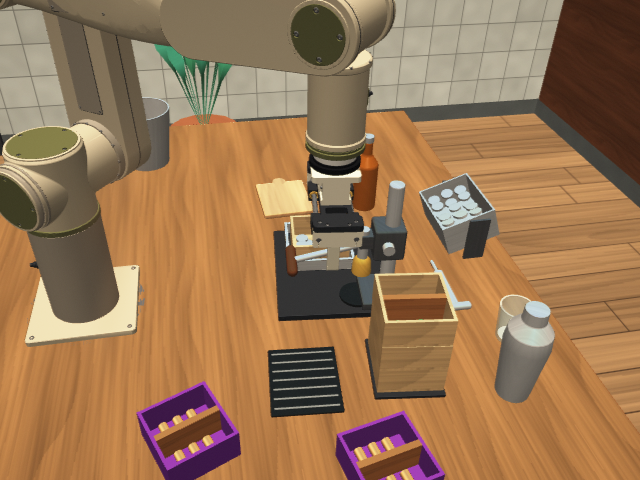

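The stack is square, the lever is down, the cap crate is seated and the gripper is clear. Handing in.

```bash
python3 -c "
from plant import robot
print(robot.close_job())"
```

```text
the job is handed in; nothing more can be done
None
```

The job is handed in at about 53 s of the 210 s. The cap crate is in the bay, the lever is down, and the other three crates are back on the coaster in their former order. Handing in reports no verdict.

- **Bay and board:** the bay was empty at the start, so there was no spent crate to move to the board.
- **Order of work:** I set the marble, stopper and cork crates on the mat, then loaded the cap crate. After that I pushed the lever down and restacked cork, stopper, marble.
- **Disturbance:** right after restacking, the marble crate had been knocked about 27 mm aside. I regrasped it and put it back.

Last checks:

| Item | Reading |
|---|---|
| Cap crate rim height | 0.075 m, which puts it on the bay floor |
| Cap crate position | within about 2 mm of the bay centre |
| Lever | about 0.73 rad, worked out from the grip height |
| Marble crate (top) | (0.625, -0.295), yaw about -7.6° |
| Coaster | about (0.625, -0.295), yaw about -8° |
| Gripper | clear of everything |

- **Partial views:** some rim fits of the two lower stacked crates failed in the last pictures because only parts of them showed. The fits that did see them, and the final side picture, agree with a straight stack.
- **Bystanders:** no mallet-head cork was seen in this start. The bottle and extractor look unmoved in the pictures, but I did not measure them.

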